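# Tighten a plaster mould clamp with a breakaway wrench

## Robot

A 6-joint arm with a two-finger parallel gripper is mounted at the origin on a cart in front of the work surface, level with it; the furniture and walls round the work are solid. World frame = base frame: x ahead of the robot, y to its left, z up, the work surface at z = 0. Lengths are in mm, angles in rad, forces in N, time in s.
With the tool pointing down it reaches from about 400 to 925 mm from the base axis. Payload 12.5 kg.
Tool frame: the origin (TCP) lies midway between the tips of the shut fingers; the grasp point (between the pads) lies 19 mm behind it (env.tcp_to_grasp is the distance from the TCP to the grasp point, in mm); z points along the fingers, y is the line along which they close (so a half turn about z gives the same grasp; the last joint's range is limited). The gripper opens to 95 mm and grips with 3 to 60 N. Pads are 20 mm wide; open, the fingers measure 119 mm over their backs; the gripper's body (75 mm by 180 mm) begins 59 mm behind the grasp point.
Start: joints at [-1.308, 0.491, 1.559, -0, 1.092, -0.106], TCP at [225.335, -582.987, 186.961] pointing down, gripper open.
Joint ranges: [-3.1, 3.1], [-0.84, 2.19], [0.05, 2.79], [-1.13, 4.28], [0.06, 2.93], [-2.69, 2.69]. Speed limits (rad/s): [2.22, 2.22, 2.79, 3.14, 3.14, 3.14].

## Interface

Orientations are given as [roll, pitch, yaw] about the fixed x, y, z axes, in that order (R = Rz(yaw) Ry(pitch) Rx(roll)).
In Python, from cell import env gives the robot as it stands. The module is installed in compiled form; this text tells all that it offers.
- The arm moves only by the tool step_arm, never from a script. Its argument "plan" is a list that holds one entry, the list of rows, each a list of 5 numbers: the shift along the tool's x, y, z in mm, then the turn about the tool's z in degrees, then the opening, from -1 (shut) to 1 (fully open). A call has 1 to 8 rows; each row is the pose to reach, as a shift and turn from the pose commanded when the call began, along the tool's axes at that moment; what a row does not reach only later rows make up. A row lasts 1/12 s, in which the tool goes at most 41.7 mm and 7.16 degrees, less where a joint would pass 70% of its speed; a pose out of reach is approached as far as the arm can. A call with a gripper value outside its range is refused whole. The fingers move at their own pace and stop on an object; the grip force is fixed at half the most. Time passes only in rows, so rows that repeat a pose let the fingers close. It gives the time, the measured TCP pose, the force, the opening and the grip force at its end, in the units of the state.
- env.state(): the state, without advancing time (a new reading comes with each control period).
- env.read_camera(name): name is "scene" or "top" or "wrist"; returns the picture (384x512x3 uint8, blue, green, red); there is no depth.
- env.get_calibration(name): a dict with "K" (3x3 intrinsics, pixels), "D" ([k1, k2, p1, p2, k3] as OpenCV has them; the pictures are not rectified), "extrinsics" (4x4, takes a point from world to camera coordinates). Camera axes: x right, y up, looking along -z (the intrinsics and any distortion apply to the point x, -y, -z); pixel columns grow to the right and rows downward; lengths in mm; the calibration is good to about 2 mm. A picture is of the moment at which its call begins: read the wrist's pose just before it. get_calibration takes no time and is no camera call; for the wrist camera it gives the pose at the moment of the call.
- env.job_done(): hands the job in; it is judged then, once.
The state is a dict: "t": time; "joints": joint angles; "qvel": joint speeds; "tau": joint torques, N m; "eef_pos": TCP position; "tcp_rot": TCP orientation; "ft_force": force on the tool from outside, world axes, zero at the start; "moment": the same for the moment, N m; "opening": opening from 0.0 (shut) to 1.0 (fully open); "grip_force": force on a finger pad.
Only numpy, scipy, OpenCV 4.12 (cv2) and the standard library are available. Lean on these libraries where they do the work, as an engineer would, in place of code of your own. Each camera call takes 0.05 s, during which the arm holds its last target. There are 200 camera calls.

## Task

Tighten the clamp screw on the plaster mould to its set torque: put the wrench's socket fully down over the screw's hexagon head and turn it by its handle, clockwise (seen from above) until the handle's knuckle breaks over, then stop at once, because more torque spins the brass bush in the bridge and ruins the clamp. Then lift the wrench off, handle still bent, and stand it back upright on its socket on the bench top, well away from the clamp (at least 15 cm between socket and screw). Leave the other things on the bench where they are.

Things in the scene. Friction and masses are not known exactly. Their poses are not given: they have to be found in the camera images.
- wrench: Breakaway wrench, 241 mm long, 0.4 kg, standing upright on its socket. Origin on the socket axis at its lower rim; z up, x along the straight handle. Socket: hexagonal hole open below, 38 mm across flats (one pair square to x), 22 mm deep, 57 mm wide outside. Centre of mass 17 mm from the socket axis towards the handle: it stands by itself on the bench and on the screw's collar.
- wrench_head (a point): Top of the wrench's steel head block, on the socket axis, 54 mm above the wrench's origin. The block is where to take hold of the wrench from above: two flat parallel sides 30 mm apart in y, x from -33 to +29 mm, reaching 28 mm down from the top to the wider socket below.
- wrench_handle (a joint): Knuckle, pin 40 mm from the socket axis: 0 = handle straight, 0.40 rad = at its stop. A detent holds it at 0 until the handle is pushed clockwise (from above, as in tightening) with 1.0 N m about the pin, 7 N at mid-grip; it then gives way with falling force, snaps to the stop by itself from about 0.25 rad, and stays.
- wrench_grip (a point): Point on the handle's axis in the middle of the round black rubber grip (22 mm thick, 110 mm long); 180 mm from the socket axis while the handle is straight, 38 mm above the wrench's origin. The point turns with the handle, its x axis along the handle to the free end.
- mould_clamp: Mould clamp fixed to the bench: plywood base 190 x 262 x 15 mm, white plaster mould 170 x 150 mm, top at 73 mm, over it a steel bridge 66 mm wide, 246 mm long in y, top at 104 mm, on two tie rods at y = +-105 mm that end 120 mm up. Origin at the middle of the base's underside, z up; the clamp screw stands on the z axis.
- screw_head (a point): Foot of the clamp screw's hexagon, on its axis, on top of its round collar (54 mm), 122 mm above the bench. Hexagon 36 mm across flats, 20 mm high, top 5 mm tapered for lead-in; x is square to a pair of flats. The wrench goes on at this yaw plus any multiple of 60 deg (6 deg play) and is fully down when its origin is here, rim on collar. The screw stays where it is turned.
- screw_dot (a point): Red dot on top of the hexagon, 142 mm up, 11.5 mm from the axis along x of screw_head: shows the screw turning. The screw first turns easily (0.25 N m, 1.5 N at mid-grip) and comes up hard against the mould after an unknown 0.4 to 0.85 rad clockwise; only then does the knuckle break.
- bush_mark (a point): Red line on the brass bush (62 mm flange, top 109 mm up) pressed into the bridge round the screw; the point is 28 mm from the screw axis. The bush holds 2.0 N m, about 11 N at mid-grip with the knuckle on its stop, and must not turn. Its angle tells nothing about the screw.
- dye_bottle: Bystander: small blue bottle with white cap, 34 mm across, 98 mm high; origin at its foot.
- jar_small: Bystander: small clear jar (the nearer of two) with green lid, 54 mm across, 92 mm high; origin at its foot.
- glaze_pot_1: Bystander: small pot with blue rim and black lid, 36 mm across, 56 mm high; origin at its foot.
- glaze_pot_2: Bystander: small white pot with black lid, 37 mm across, 52 mm high; origin at its foot.

How it is judged (in metres and radians):
On the way, in this order (a step that is already met when the one before it is completed fails the run):
1. the socket is fully down over the screw's hexagon, the handle still straight (distance between wrench and screw_head below 0.006 m and angle between wrench's own z axis and vertical below 0.15 rad and value of joint wrench_handle below 0.06 rad), for 0.2 s.
2. the knuckle has broken over while the socket is on the screw and the screw has been turned (distance between wrench and screw_head below 0.01 m and angle between wrench's own z axis and vertical below 0.15 rad and value of joint wrench_handle above 0.3 rad and distance of screw_dot from where it was at the start of the episode above 0.003 m), for 0.1 s.
At the end, for the whole second after the job is handed in: The wrench, its knuckle broken over (more than 0.3 rad), stands upright (within 0.12 rad) and at rest on its socket on the bench top (rim within 6 mm of z = 0), its socket more than 150 mm from the screw axis; the screw has been left turned (its dot more than 3 mm from where it was) (value of joint wrench_handle above 0.3 rad and distance of screw_dot from where it was at the start of the episode above 0.003 m and height (world z) of wrench between -0.004 and 0.006 m and angle between wrench's own z axis and vertical below 0.12 rad and horizontal distance between wrench and screw_head above 0.15 m and linear speed of wrench below 0.02 m/s); the robot touches nothing.
It fails at once if the screw was over-tightened: the brass bush turned in the bridge (its mark moved more than 3 mm) (distance of bush_mark from where it was at the start of the episode above 0.003 m).
It fails at once if a bystander was moved more than 30 mm or knocked over (distance of any of dye_bottle, jar_small, glaze_pot_1, glaze_pot_2 from where it was at the start of the episode above 0.03 m or angle between any of dye_bottle, jar_small, glaze_pot_1, glaze_pot_2's own z axis and vertical above 0.5 rad).
It also fails if it takes over 72 s, if anything falls off the work surface, if the arm or the gripper's body presses on something with over 40 N, if the wrist force passes 120 N, or if a joint passes its speed limit or range.

## Working session

There is one attempt and no reset: what is moved stays moved. The work goes in short steps, Python scripts to look and compute and a tool call to move; the robot and the scene stay as the last step left them, time stands still between calls to the robot, and variables do not carry over. Pictures are saved under pics/ and viewed, at most 10 in all, crops included, and the job is handed in when it is done.

Besides the shell and the picture viewer there is one more tool, called after ">>>" in YAML: its name, and indented under it one key for each argument. step_arm: Moves the arm, as the interface text tells. Its arguments: {"type":"object","properties":{"plan":{"type":"array"}},"required":["plan"]}

```bash
mkdir -p pics; cat > h.py <<'E'
import numpy as np, cv2
from cell import env
def ray(name_or_cal,u,v):
    c=env.get_calibration(name_or_cal) if isinstance(name_or_cal,str) else name_or_cal
    K=np.array(c["K"],float);D=np.array(c["D"],float);E=np.array(c["extrinsics"],float)
    p=cv2.undistortPoints(np.array([[[u,v]]],float),K,D)[0,0]
    d=E[:3,:3].T@np.array([p[0],-p[1],-1.0]); o=-E[:3,:3].T@E[:3,3]
    return o,d
def onz(c,u,v,z):
    o,d=ray(c,u,v); return o+d*(z-o[2])/d[2]
def proj(c,P):
    c=env.get_calibration(c) if isinstance(c,str) else c
    K=np.array(c["K"],float);D=np.array(c["D"],float);E=np.array(c["extrinsics"],float)
    q=E[:3,:3]@np.array(P,float)+E[:3,3]; q=np.array([q[0],-q[1],-q[2]])
    return cv2.projectPoints(q.reshape(1,1,3),np.zeros(3),np.zeros(3),K,D)[0].ravel()
E
python3 - <<'E'
from h import *
s=env.state();print(s["t"],s["eef_pos"],s["tcp_rot"],s["opening"],env.tcp_to_grasp)
a=env.read_camera("top");b=env.read_camera("scene")
cv2.imwrite("pics/top0.png",a);cv2.imwrite("pics/sc0.png",b)
for n in("top","scene","wrist"):
    E=np.array(env.get_calibration(n)["extrinsics"]);print(n,(-E[:3,:3].T@E[:3,3]).round(),(E[:3,:3]).round(2).tolist(),env.get_calibration(n)["K"])
E
```

```text
0.0 [ 225.25103291 -582.68516402  186.34490124] [-3.14044152e+00 -1.05016639e-04  3.68783155e-01] 1.0025154404917702 18.8
top [ 467.   14. 1773.] [[-0.0, -1.0, 0.01], [1.0, -0.0, 0.1], [-0.1, 0.01, 1.0]] [[487.69680553   0.         251.50132603]
 [  0.         487.69680553 192.9902456 ]
 [  0.           0.           1.        ]]
scene [-56. 911. 902.] [[-0.79, -0.61, 0.02], [0.36, -0.44, 0.82], [-0.49, 0.66, 0.57]] [[481.46481792   0.         249.40242727]
 [  0.         481.46481792 191.50988423]
 [  0.           0.           1.        ]]
wrist [ 295. -556.  384.] [[0.36, -0.93, -0.0], [0.9, 0.35, -0.27], [0.25, 0.1, 0.96]] [[266.360964     0.         256.95913023]
 [  0.         266.360964   186.3888059 ]
 [  0.           0.           1.        ]]
```

View pics/top0.png

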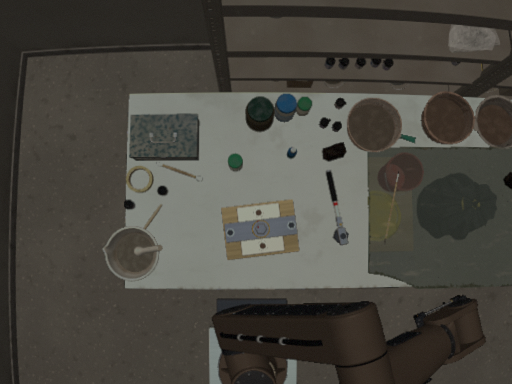

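View pics/sc0.png

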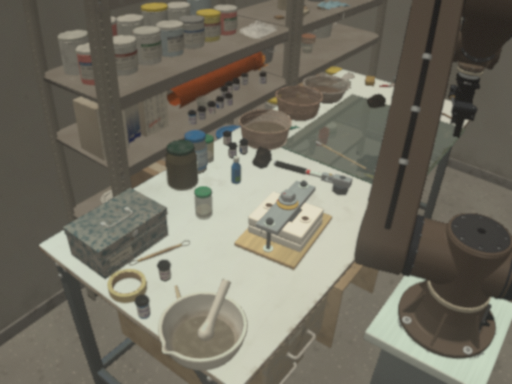

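The top view shows the wrench head at about (342,236) with the handle up to (331,175), and the screw at about (261,229). The bottle is at (292,152) and the green jar at (235,161). Next I crop and measure.

```bash
python3 - <<'E'
from h import *
a=cv2.imread("pics/top0.png")
cv2.imwrite("pics/crop0.png",cv2.resize(a[162:267,220:355],None,fx=5.8,fy=5.6,interpolation=cv2.INTER_CUBIC))
hsv=cv2.cvtColor(a,cv2.COLOR_BGR2HSV)
print("head",onz("top",342,236,54)," grip",onz("top",331.5,183,38),"screw",onz("top",261,229,142),"bottle",onz("top",292,152,98),"jar",onz("top",235,161,92))
for n,x,z in(("rodL",(230,232),120),("rodR",(292,225),120)): print(n,onz("top",*x,z))
E
```

```text
head [ 479.74055802 -316.99022967   54.        ]  grip [ 670.8152624  -285.05404476   38.        ] screw [504.20613192 -27.30001368 142.        ] bottle [ 772.86226284 -137.90511733   98.        ] jar [742.20660847  61.07895787  92.        ]
rodL [494.78233467  77.08360167 120.        ]
rodR [ 517.8484231  -133.14846796  120.        ]
```

View pics/crop0.png

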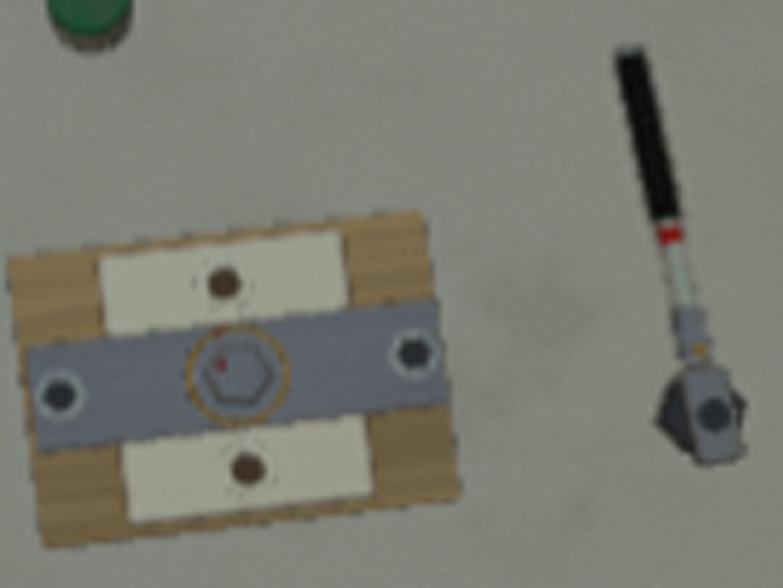

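The screw's red dot lies up and to the left of the hexagon, with flats facing about ±x. The wrench handle points along +x with a yaw of about 10°. I look at the screw from above with the wrist camera first, then go to the wrench.

>>> step_arm:
  plan:
    - [[460, -418, -70, 22, 1], [460, -418, -70, 22, 1], [460, -418, -70, 22, 1], [460, -418, -70, 22, 1], [460, -418, -70, 22, 1], [460, -418, -70, 22, 1], [460, -418, -70, 22, 1], [460, -418, -70, 22, 1]]

```text
t: 0.77
eef_pos: [374.0, -284.9, 224.4]
tcp_rot: [-3.141, 0.0, -0.016]
ft_force: [1.3, 0.0, -0.2]
opening: 0.999
grip_force: 0.0
```

>>> step_arm:
  plan:
    - [[128, -250, -33, 0, 1], [128, -250, -33, 0, 1], [128, -250, -33, 0, 1], [128, -250, -33, 0, 1], [128, -250, -33, 0, 1], [128, -250, -33, 0, 1], [128, -250, -33, 0, 1], [128, -250, -33, 0, 1]]

```text
t: 1.43
eef_pos: [507.3, -34.6, 257.6]
tcp_rot: [-3.141, -0.001, -0.011]
ft_force: [-0.9, -0.1, -0.1]
opening: 1.004
grip_force: 0.0
```

```bash
python3 - <<'E'
from h import *
import json
s=env.state();c=env.get_calibration("wrist");a=env.read_camera("wrist")
print(s["t"],s["eef_pos"],s["tcp_rot"],s["qvel"].round(3) if hasattr(s["qvel"],"round") else s["qvel"])
cv2.imwrite("pics/w_screw.png",a)
np.savez("cal_screw.npz",**{k:np.array(v) for k,v in c.items()},eef=s["eef_pos"])
u,v=proj(c,[504,-27,142]).astype(int);print(u,v)
h=60
cr=a[max(v-h,0):v+h,max(u-h,0):u+h];print(max(v-h,0),max(u-h,0),cr.shape)
cv2.imwrite("pics/w_screw_c.png",cv2.resize(cr,(600,600*cr.shape[0]//cr.shape[1]),interpolation=cv2.INTER_CUBIC))
E
```

```text
1.4333 [507.34396286 -34.57198412 257.59850132] [-3.14093493e+00 -1.15183038e-03 -1.11242982e-02] [-0.084 -0.014  0.051 -0.025 -0.021 -0.104]
250 179
119 190 (120, 120, 3)
```

View pics/w_screw_c.png

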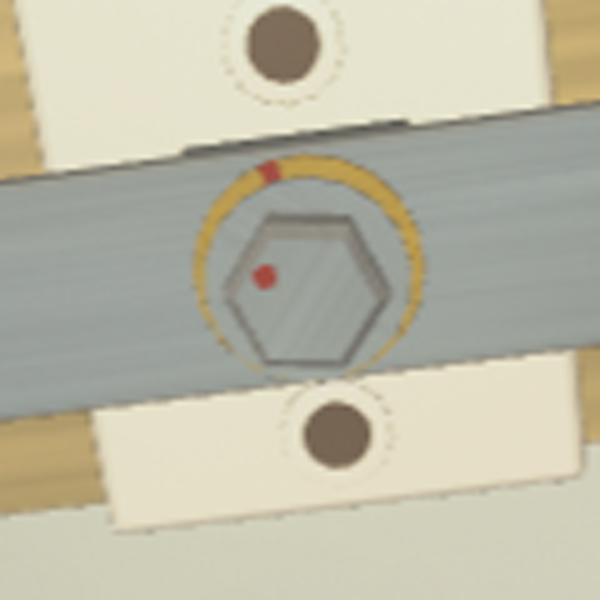

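The crop shows the screw hexagon's top face centred at about crop (307,299), the red dot at (264,277), the brass ring and the bush mark at (269,172). The flats are nearly square to the tool's x. I now compute exact values.

```bash
python3 - <<'E'
from h import *
z=np.load("cal_screw.npz");c={k:z[k] for k in("K","D","extrinsics")}
a=cv2.imread("pics/w_screw.png");hsv=cv2.cvtColor(a,cv2.COLOR_BGR2HSV)
ox,oy=190,119
red=((hsv[...,0]<8)|(hsv[...,0]>172))&(hsv[...,1]>110)
n,l,st,ce=cv2.connectedComponentsWithStats(red.astype(np.uint8))
for i in range(1,n):
    if st[i,4]>4 and 119<ce[i][1]<239 and 190<ce[i][0]<310: print("red",ce[i],st[i,4],"z142",onz(c,*ce[i],142).round(1),"z109",onz(c,*ce[i],109).round(1))
g=((hsv[...,0]>15)&(hsv[...,0]<30)&(hsv[...,1]>110)).astype(np.uint8)
m=np.zeros_like(g);m[145:200,226:278]=g[145:200,226:278]
pts=cv2.findNonZero(m)[:,0,:]
P=np.array([onz(c,u,v,109)[:2] for u,v in pts])
A=np.c_[2*P,np.ones(len(P))];s=np.linalg.lstsq(A,(P**2).sum(1),rcond=None)[0]
print("ring ctr",s[:2],"mean r",np.sqrt(s[2]+s[0]**2+s[1]**2),len(P))
V=[(275,239),(342,239),(385,298),(345,362),(266,362),(228,297)]
W=np.array([onz(c,ox+u/5-.4,oy+v/5-.4,142)[:2] for u,v in V]);print(W.round(1).tolist(),W.mean(0))
ctr=W.mean(0); print(np.degrees([np.arctan2(*(w-ctr)[::-1]) for w in W]).round(1),np.hypot(*(W-ctr).T).round(1))
print(onz(c,ox+264/5-.4,oy+277/5-.4,142),z["eef"])
E
```

```text
red [243.55555556 152.77777778] 9 z142 [536.9 -18.8 142. ] z109 [532.2 -17.1 109. ]
red [242.57142857 173.78571429] 14 z142 [511.6 -17.  142. ] z109 [504.2 -15.1 109. ]
ring ctr [504.82861004 -26.6405533 ] mean r 28.848062198504813 203
[[520.6, -19.7], [520.4, -35.7], [505.8, -46.0], [489.7, -36.1], [489.9, -16.8], [506.4, -8.0]] [505.47795359 -27.02959442]
[  26.   -30.1  -89.1 -149.9  146.5   87.1] [16.8 17.3 18.9 18.2 18.6 19.1]
[511.29366788 -16.7983865  142.        ] [507.34396286 -34.57198412 257.59850132]
```

>>> step_arm:
  plan:
    - [[-14, 280, 80, -10, 1], [-14, 280, 80, -10, 1], [-14, 280, 80, -10, 1], [-14, 280, 80, -10, 1], [-14, 280, 80, -10, 1], [-14, 280, 80, -10, 1], [-14, 280, 80, -10, 1], [-14, 280, 80, -10, 1]]

```text
t: 2.15
eef_pos: [484.8, -324.5, 174.6]
tcp_rot: [-3.141, 0.002, 0.155]
ft_force: [-0.3, 0.6, 0.2]
opening: 0.997
grip_force: 0.0
```

>>> step_arm:
  plan:
    - [[0, 0, 0, 0, 1], [0, 0, 0, 0, 1]]

```text
t: 2.32
eef_pos: [486.3, -318.8, 176.9]
tcp_rot: [-3.141, 0.001, 0.158]
ft_force: [0.0, 0.2, 0.3]
opening: 0.999
grip_force: 0.0
```

```bash
python3 - <<'E'
from h import *
s=env.state();c=env.get_calibration("wrist");a=env.read_camera("wrist")
print(s["t"],s["eef_pos"],s["tcp_rot"],s["qvel"])
cv2.imwrite("pics/w_wr.png",a)
np.savez("cal_wr.npz",**{k:np.array(v) for k,v in c.items()},eef=s["eef_pos"])
u,v=proj(c,[480,-317,54]).astype(int);print(u,v)
x0,x1,y0,y1=u-70,u+90,max(v-150,0),v+60
cr=a[y0:y1,x0:x1];print(x0,y0,cr.shape)
cv2.imwrite("pics/w_wr_c.png",cv2.resize(cr,None,fx=600/cr.shape[0],fy=600/cr.shape[0],interpolation=cv2.INTER_CUBIC))
E
```

```text
2.3167 [ 486.30310797 -318.81611921  176.93016781] [-3.14071960e+00  7.10864285e-04  1.57707779e-01] [ 0.03274084 -0.01918045  0.00198443  0.0016659   0.00096923  0.00488471]
254 180
184 30 (210, 160, 3)
```

View pics/w_wr_c.png

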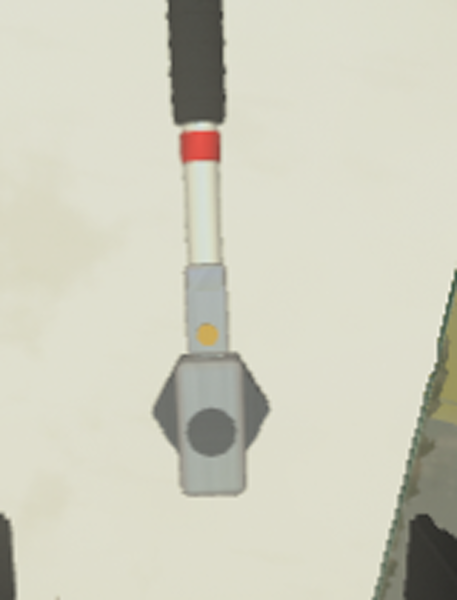

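The crop shows the wrench head's dark disc at about crop (211,432), the pin at (207,335), the red band at (200,146) and the block spanning x 178–245, y 355–495. I cast these to positions.

```bash
python3 - <<'E'
from h import *
z=np.load("cal_wr.npz");c={k:z[k] for k in("K","D","extrinsics")}
f=lambda u,v,h:onz(c,184+u/2.857-.3,30+v/2.857-.3,h)[:2]
d=f(211,432,54);p=f(207,335,48);r=f(200,146,44);g=f(198,60,49)
print("disc",d,"pin",p,"red",r,"grip",g)
B=[f(178,357,54),f(243,357,54),f(246,495,54),f(181,495,54)];print("block",np.array(B).round(1).tolist(),np.mean(B,0))
ang=lambda a,b:np.degrees(np.arctan2(*(b-a)[::-1]))
print(ang(d,r),ang(d,g),ang(B[3],B[0]),ang(B[2],B[1]), np.hypot(*(p-d)))
E
```

```text
disc [ 479.54927301 -320.32146772] pin [ 520.10170913 -312.09955498] red [ 595.4403374  -297.22015846] grip [ 626.4253498  -291.62935135]
block [[509.7, -301.3], [514.1, -328.5], [453.4, -340.3], [448.9, -311.7]] [ 481.52520976 -320.46122009]
11.273369500435338 11.053479596352565 9.687234349715474 10.978805003670875 41.37752922419476
```

>>> step_arm:
  plan:
    - [[7.5, 0, 35, -2, 1], [7.5, 0, 70, -2, 1], [7.5, 0, 100, -2, 1], [7.5, 0, 120, -2, 1], [7.5, 0, 135, -2, 1], [7.5, 0, 145, -2, 1], [7.5, 0, 145, -2, 1], [7.5, 0, 145, -2, 1]]

```text
t: 3.03
eef_pos: [495.0, -316.9, 32.9]
tcp_rot: [3.141, -0.0, 0.195]
ft_force: [-0.5, 0.3, 0.9]
opening: 0.998
grip_force: 0.0
```

>>> step_arm:
  plan:
    - [[0, 0, 2, 0, 0], [0, 0, 2, 0, -0.2], [0, 0, 2, 0, -0.5], [0, 0, 2, 0, -1], [0, 0, 2, 0, -1], [0, 0, 2, 0, -1], [0, 0, 2, 0, -1], [0, 0, 2, 0, -1]]

```text
t: 3.7
eef_pos: [494.6, -317.4, 30.3]
tcp_rot: [3.141, -0.0, 0.194]
ft_force: [-0.4, 0.7, 0.5]
opening: 0.494
grip_force: 0.0
```

>>> step_arm:
  plan:
    - [[0, 0, 0, 0, -1], [0, 0, 0, 0, -1], [0, 0, 0, 0, -1]]

```text
t: 3.95
eef_pos: [494.6, -317.4, 30.2]
tcp_rot: [3.142, 0.0, 0.194]
ft_force: [0.2, -0.1, -0.4]
opening: 0.287
grip_force: 0.0
```

>>> step_arm:
  plan:
    - [[0, 0, 0, 0, -1], [0, 0, 0, 0, -1], [0, 0, 0, 0, -1]]

```text
t: 4.2
eef_pos: [494.6, -317.4, 30.3]
tcp_rot: [3.142, -0.0, 0.194]
ft_force: [0.0, -0.5, -0.7]
opening: 0.077
grip_force: 0.0
```

```bash
python3 - <<'E'
from h import *
s=env.state();c=env.get_calibration("wrist");a=env.read_camera("wrist")
print(s["t"],s["eef_pos"],s["tcp_rot"],s["opening"],s["grip_force"])
cv2.imwrite("pics/grasp.png",a)
np.savez("cal_grasp.npz",**{k:np.array(v) for k,v in c.items()},eef=s["eef_pos"])
E
```

```text
4.2 [ 494.63643133 -317.36910185   30.25773954] [ 3.14150340e+00 -5.36557569e-07  1.94267667e-01] 0.07682423088320908 0.0
```

View pics/grasp.png

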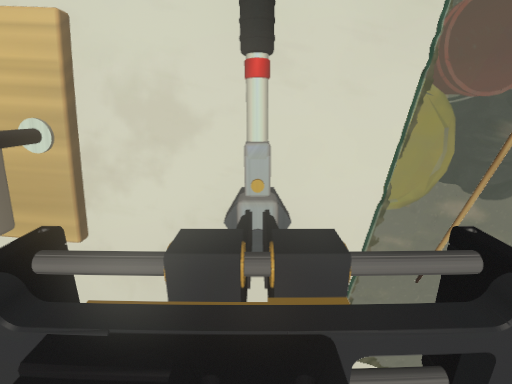

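The picture shows the fingers round the head, with the pads at (245,265) and (272,265), but no grip force yet. I let them close fully.

>>> step_arm:
  plan:
    - [[0, 0, 0, 0, -1], [0, 0, 0, 0, -1], [0, 0, 0, 0, -1]]

```text
t: 4.5
eef_pos: [494.6, -317.4, 30.3]
tcp_rot: [3.141, -0.0, 0.194]
ft_force: [-0.5, -0.3, 0.2]
opening: 0.0
grip_force: 0.0
```

```bash
python3 - <<'E'
from h import *
s=env.state();c=env.get_calibration("wrist");a=env.read_camera("wrist");b=env.read_camera("scene")
print(s["t"],s["eef_pos"],s["opening"],s["grip_force"])
for p in([494.6,-317.4,30],[482,-320,54]): print(proj(c,p),proj("scene",p))
u,v=proj("scene",[494,-317,60]).astype(int)
w=a[170:330,180:340]; q=b[v-60:v+60,u-60:u+60]
cv2.imwrite("pics/g2.png",np.hstack([cv2.resize(w,(400,400),interpolation=cv2.INTER_CUBIC),cv2.resize(q,(400,400),interpolation=cv2.INTER_CUBIC)]))
E
```

```text
4.5 [ 494.62965282 -317.3892588    30.26441526] 0.00030367173795201345 0.0
[257.33441449 210.68205349] [337.36302871 182.06567614]
[257.54587134 239.2811764 ] [342.03955493 176.97686888]
```

View pics/g2.png

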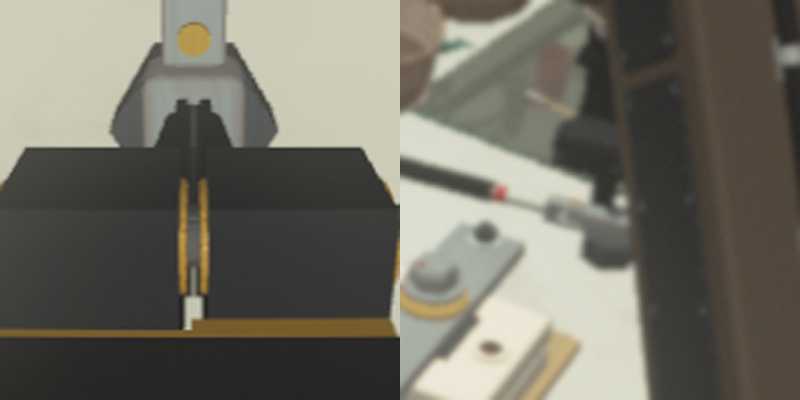

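The picture shows the shut fingertips lying over the block without gripping it, so either the heights or the position disagree. I triangulate the red band across two views to check.

```bash
python3 - <<'E'
from h import *
def red(a,box):
    h=cv2.cvtColor(a,cv2.COLOR_BGR2HSV);m=(((h[...,0]<8)|(h[...,0]>172))&(h[...,1]>120)).astype(np.uint8)
    n,l,st,ce=cv2.connectedComponentsWithStats(m);x0,x1,y0,y1=box
    k=[i for i in range(1,n) if x0<ce[i][0]<x1 and y0<ce[i][1]<y1 and st[i,4]>3]
    i=max(k,key=lambda i:st[i,4]);return ce[i],st[i,4]
def tri(r):
    A=0;b=0
    for o,d in r:
        d=d/np.linalg.norm(d);M=np.eye(3)-np.outer(d,d);A=A+M;b=b+M@o
    return np.linalg.solve(A,b)
z=np.load("cal_wr.npz");cw={k:z[k] for k in("K","D","extrinsics")}
z2=np.load("cal_grasp.npz");cg={k:z2[k] for k in("K","D","extrinsics")}
i=[("top","pics/top0.png",(320,350,180,215)),("scene","pics/sc0.png",(290,345,150,200)),(cw,"pics/w_wr.png",(220,300,50,120)),(cg,"pics/grasp.png",(220,300,40,100))]
R=[]
for c,f,bx in i:
    p,n=red(cv2.imread(f),bx);R.append(ray(c,*p));print(p,n)
for s in([0,1],[1,2],[1,3],[2,3],[0,1,2,3]): print(s,tri([R[k] for k in s]).round(1))
# wrench pin and block in grasp image at several z
for zz in(54,45,35,25): print(zz,[onz(cg,180+u/2.5,170+v/2.5,zz)[:2].round(1).tolist() for u,v in((147,82),(241,82))])
print(proj(cg,[520,-312,48]),proj(cg,[511,-314.9,54]))
E
```

```text
[335.  203.5] 8Traceback (most recent call last):
  File "<stdin>", line 17, in <module>
  File "<stdin>", line 6, in red
ValueError: max() iterable argument is empty
```

```bash
cat > t.py <<'E'
from h import *
def red(a,box,s=120):
    h=cv2.cvtColor(a,cv2.COLOR_BGR2HSV);m=(((h[...,0]<10)|(h[...,0]>170))&(h[...,1]>s)).astype(np.uint8)
    n,l,st,ce=cv2.connectedComponentsWithStats(m);x0,x1,y0,y1=box
    k=[i for i in range(1,n) if x0<ce[i][0]<x1 and y0<ce[i][1]<y1]
    i=max(k,key=lambda i:st[i,4]);return ce[i],st[i,4]
def tri(r):
    A=0;b=0
    for o,d in r:
        d=d/np.linalg.norm(d);M=np.eye(3)-np.outer(d,d);A=A+M;b=b+M@o
    return np.linalg.solve(A,b)
E
python3 - <<'E'
from t import *
z=np.load("cal_wr.npz");cw={k:z[k] for k in("K","D","extrinsics")}
z2=np.load("cal_grasp.npz");cg={k:z2[k] for k in("K","D","extrinsics")}
i=[("top","pics/top0.png",(320,350,180,215)),("scene","pics/sc0.png",(290,345,150,200)),(cw,"pics/w_wr.png",(220,300,50,120)),(cg,"pics/grasp.png",(220,300,40,100))]
R=[]
for c,f,bx in i:
    p,n=red(cv2.imread(f),bx,70);R.append(ray(c,*p));print(p,n)
for s in([0,1],[1,2],[1,3],[2,3],[0,1,2,3]): print(s,tri([R[k] for k in s]).round(1))
for zz in(54,45,35,25): print(zz,[onz(cg,180+u/2.5,170+v/2.5,zz)[:2].round(1).tolist() for u,v in((147,82),(241,82))])
print(proj(cg,[520,-312,48]),proj(cg,[511,-314.9,54]))
E
```

```text
[334.88235294 203.17647059] 17
[307.61538462 171.38461538] 13
[253.47916667  80.72222222] 144
[256.96348884  67.43610548] 493
[0, 1] [ 597.7 -295.5   40.5]
[1, 2] [ 596.9 -296.4   40.1]
[1, 3] [ 597.3 -296.6   39.8]
[2, 3] [ 594.9 -297.2   49.6]
[0, 1, 2, 3] [ 597.  -296.4   39.8]
54 [[506.6, -301.9], [511.7, -327.4]]
45 [[503.5, -301.9], [508.8, -328.7]]
35 [[500.0, -301.9], [505.6, -330.1]]
25 [[496.5, -301.8], [502.4, -331.5]]
[256.86014788 184.93342178] [258.46491879 200.37761185]
```

Seen this way, the tips look about 25 mm higher than the reported TCP height. I probe down gently with the shut fingers onto the block's top (54 mm), watching the force.

>>> step_arm:
  plan:
    - [[0, 0, 1.5, 0, -1], [0, 0, 3, 0, -1], [0, 0, 3, 0, -1]]

```text
t: 4.85
eef_pos: [494.5, -317.3, 26.9]
tcp_rot: [-3.141, 0.0, 0.194]
ft_force: [-0.4, 0.2, 1.2]
opening: 0.006
grip_force: 0.0
```

>>> step_arm:
  plan:
    - [[0, 0, 1.5, 0, -1], [0, 0, 3, 0, -1], [0, 0, 3, 0, -1]]

```text
t: 5.1
eef_pos: [495.1, -317.6, 26.5]
tcp_rot: [3.14, -0.001, 0.194]
ft_force: [-4.9, 4.7, 24.9]
opening: 0.006
grip_force: 13.1
```

Contact came at a reported z of 26.7 mm, so the fingertips sit about 27 mm above the reported TCP height. I back off, open, and go down by that much more.

>>> step_arm:
  plan:
    - [[0, 0, -8, 0, -1], [0, 0, -8, 0, 0.3], [0, 0, -8, 0, 0.3], [0, 0, -8, 0, 0.3], [0, 0, -8, 0, 0.3], [0, 0, -8, 0, 0.3], [0, 0, -8, 0, 0.3], [0, 0, -8, 0, 0.3]]

```text
t: 5.77
eef_pos: [494.6, -317.3, 32.0]
tcp_rot: [-3.141, 0.0, 0.194]
ft_force: [-0.7, 1.2, 0.7]
opening: 0.442
grip_force: 0.0
```

>>> step_arm:
  plan:
    - [[0, 0, 0, 0, 0.3], [0, 0, 0, 0, 0.3], [0, 0, 0, 0, 0.3]]

```text
t: 6.02
eef_pos: [494.6, -317.4, 32.2]
tcp_rot: [3.142, 0.0, 0.194]
ft_force: [-0.2, 0.2, 0.1]
opening: 0.628
grip_force: 0.0
```

>>> step_arm:
  plan:
    - [[0, 0, 6, 0, 0.3], [0, 0, 12, 0, 0.3], [0, 0, 16, 0, 0.3], [0, 0, 20, 0, 0.3]]

```text
t: 6.35
eef_pos: [494.4, -317.2, 11.4]
tcp_rot: [-3.141, 0.001, 0.194]
ft_force: [0.5, -0.4, 0.4]
opening: 0.652
grip_force: 0.0
```

>>> step_arm:
  plan:
    - [[0, 0, 3, 0, 0.3], [0, 0, 6, 0, 0.3], [0, 0, 7, 0, 0.3]]

```text
t: 6.6
eef_pos: [494.5, -317.3, 4.7]
tcp_rot: [-3.141, 0.0, 0.194]
ft_force: [0.1, -0.1, 0.9]
opening: 0.648
grip_force: 0.0
```

>>> step_arm:
  plan:
    - [[0, 0, 0, 0, -0.2], [0, 0, 0, 0, -1], [0, 0, 0, 0, -1], [0, 0, 0, 0, -1], [0, 0, 0, 0, -1], [0, 0, 0, 0, -1], [0, 0, 0, 0, -1]]

```text
t: 7.18
eef_pos: [494.7, -317.5, 5.4]
tcp_rot: [3.141, -0.0, 0.194]
ft_force: [-0.3, -0.5, 0.9]
opening: 0.315
grip_force: 30.0
```

The grip is good: 0.315 opening is 30 mm, with 30 N. Lift.

>>> step_arm:
  plan:
    - [[0, 0, -5, 0, -1], [0, 0, -20, 0, -1], [0, 0, -45, 0, -1], [0, 0, -75, 0, -1], [0, 0, -105, 0, -1], [0, 0, -135, 0, -1], [0, 0, -160, 0, -1], [0, 0, -175, 0, -1]]

```text
t: 7.85
eef_pos: [494.9, -317.5, 183.2]
tcp_rot: [3.14, -0.002, 0.194]
ft_force: [0.8, -0.4, -4.9]
opening: 0.314
grip_force: 30.0
```

>>> step_arm:
  plan:
    - [[7, -25, 0, 2, -1], [17, -60, 0, 4, -1], [28, -100, 0, 6, -1], [39, -140, 0, 8, -1], [51, -180, 0, 10, -1], [62, -220, 0, 12, -1], [72, -255, 0, 13, -1], [79, -280, 0, 13, -1]]

```text
t: 8.52
eef_pos: [517.4, -24.4, 180.3]
tcp_rot: [-3.141, 0.001, -0.033]
ft_force: [0.4, -1.6, -4.0]
opening: 0.31
grip_force: 30.0
```

>>> step_arm:
  plan:
    - [[0, 0, 0, 0, -1], [0, 0, 0, 0, -1], [0, 0, 0, 0, -1], [0, 0, 0, 0, -1]]

```text
t: 8.85
eef_pos: [517.9, -28.2, 180.1]
tcp_rot: [3.141, 0.0, -0.034]
ft_force: [0.7, -0.5, -3.8]
opening: 0.312
grip_force: 30.0
```

```bash
python3 - <<'E'
from t import *
s=env.state();c=env.get_calibration("wrist");a=env.read_camera("wrist")
print(s["t"],s["eef_pos"],s["tcp_rot"],s["ft_force"])
cv2.imwrite("pics/over.png",a)
for P in([505,-27,142],[511.5,-17,142],[532,-17,109]): print(proj(c,P))
E
```

```text
8.85 [517.94971639 -28.22196144 180.14417263] [ 3.14141628e+00  3.25447783e-04 -3.35334609e-02] [ 0.72206688 -0.53714117 -3.81342166]
[256.33616233 209.29967854]
[245.42053109 203.09992642]
[245.84556647 173.93720022]
```

View pics/over.png

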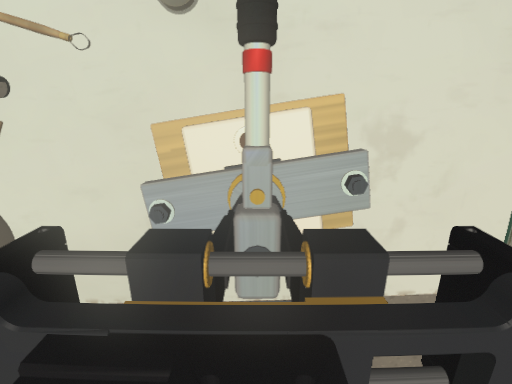

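The view shows the wrench in hand, straight along the tool's x: block rows about 200–297, disc at about (257,258), pin at (257,197). The bush is partly visible under it. I check the socket axis in the hand.

```bash
python3 - <<'E'
from h import *
c=env.get_calibration("wrist");zt=180.1-5.4+54
for n,u,v,z in(("front",257.5,203,zt),("back",257.5,297,zt),("disc",257,258,zt),("pin",257.5,197,zt-4),("red",257,61,zt-10)): print(n,onz(c,u,v,z).round(1))
a=cv2.imread("pics/over.png");hsv=cv2.cvtColor(a,cv2.COLOR_BGR2HSV)
g=cv2.cvtColor(a,cv2.COLOR_BGR2GRAY);print(g[192:302:2,257].tolist()); print(g[250,222:292:2].tolist())
E
```

```text
front [541.  -29.2 228.7]
back [475.4 -27.  228.7]
disc [504.5 -27.6 228.7]
pin [543.5 -29.3 224.7]
red [620.5 -31.5 218.7]
[154, 153, 153, 153, 153, 152, 155, 159, 145, 112, 119, 135, 151, 154, 155, 156, 156, 155, 156, 155, 155, 155, 155, 155, 155, 155, 148, 81, 87, 87, 69, 75, 87, 83, 96, 99, 102, 103, 102, 102, 101, 90, 107, 152, 153, 152, 153, 153, 152, 153, 152, 152, 143, 129, 132]
[47, 49, 50, 48, 48, 49, 93, 141, 146, 152, 153, 141, 86, 87, 86, 86, 87, 87, 87, 87, 87, 87, 86, 83, 144, 153, 146, 141, 128, 80, 50, 50, 49, 51, 49]
```

>>> step_arm:
  plan:
    - [[0.5, -0.7, 10, 0, -1], [0.5, -0.7, 20, 0, -1], [0.5, -0.7, 26, 0, -1], [0.5, -0.7, 28, 0, -1], [0.5, -0.7, 28, 0, -1]]

```text
t: 9.32
eef_pos: [518.2, -26.8, 151.2]
tcp_rot: [-3.141, 0.002, -0.033]
ft_force: [0.5, -0.5, -3.1]
opening: 0.313
grip_force: 30.0
```

>>> step_arm:
  plan:
    - [[0, 0, 2, 0, -1], [0, 0, 4, 0, -1], [0, 0, 6, 0, -1], [0, 0, 8, 0, -1], [0, 0, 8, 0, -1]]

```text
t: 9.73
eef_pos: [518.5, -26.7, 143.9]
tcp_rot: [3.142, 0.0, -0.033]
ft_force: [0.7, -0.3, -3.6]
opening: 0.309
grip_force: 30.0
```

>>> step_arm:
  plan:
    - [[0, 0, 1.5, 0, -1], [0, 0, 3, 0, -1], [0, 0, 4.5, 0, -1], [0, 0, 6, 0, -1], [0, 0, 6, 0, -1]]

```text
t: 10.15
eef_pos: [518.5, -26.7, 137.9]
tcp_rot: [3.142, 0.0, -0.033]
ft_force: [-0.4, -0.2, -4.2]
opening: 0.307
grip_force: 30.0
```

>>> step_arm:
  plan:
    - [[0, 0, 2, 0, -1], [0, 0, 4, 0, -1], [0, 0, 6, 0, -1], [0, 0, 8, 0, -1], [0, 0, 9, 0, -1], [0, 0, 9, 0, -1]]

```text
t: 10.65
eef_pos: [518.5, -26.7, 128.9]
tcp_rot: [3.142, 0.0, -0.033]
ft_force: [-0.9, -0.9, -4.1]
opening: 0.313
grip_force: 30.0
```

>>> step_arm:
  plan:
    - [[0, 0, 1, 0, -1], [0, 0, 2, 0, -1], [0, 0, 3, 0, -1], [0, 0, 3, 0, -1]]

```text
t: 10.98
eef_pos: [518.9, -26.7, 127.2]
tcp_rot: [3.141, -0.001, -0.033]
ft_force: [-2.2, -0.2, 7.1]
opening: 0.316
grip_force: 30.0
```

Contact came at 127 mm, as expected for rim on collar, so the socket is seated. Release and rise.

>>> step_arm:
  plan:
    - [[0, 0, 0, 0, -1], [0, 0, -1, 0, -1], [0, 0, -1, 0, 0.3], [0, 0, -1, 0, 0.3], [0, 0, -1, 0, 0.3], [0, 0, -1, 0, 0.3], [0, 0, -1, 0, 0.3], [0, 0, -1, 0, 0.3]]

```text
t: 11.65
eef_pos: [518.6, -26.7, 127.2]
tcp_rot: [3.142, -0.0, -0.033]
ft_force: [-0.4, 0.1, -0.3]
opening: 0.634
grip_force: 0.0
```

>>> step_arm:
  plan:
    - [[0, 0, -10, 0, 0.3], [0, 0, -30, 0, 0.3], [0, 0, -60, 0, 0.3], [0, 0, -80, 0, -1], [0, 0, -80, 0, -1], [0, 0, -80, 0, -1]]

```text
t: 12.15
eef_pos: [519.0, -26.7, 208.6]
tcp_rot: [3.141, -0.003, -0.033]
ft_force: [-1.0, 0.2, -0.4]
opening: 0.492
grip_force: 0.0
```

```bash
python3 - <<'E'
from t import *
s=env.state();c=env.get_calibration("wrist");a=env.read_camera("wrist")
print(s["t"],s["eef_pos"],s["tcp_rot"],s["ft_force"])
cv2.imwrite("pics/seated.png",a)
p,n=red(a,(200,320,0,150));print(p,n,onz(c,*p,122+40))
print(proj(c,[505,-27,176]),proj(c,[623,-31,162]))
E
```

```text
12.15 [518.95685799 -26.72939523 208.55791592] [ 3.14115049e+00 -2.53557780e-03 -3.26004835e-02] [-1.01197207  0.2201659  -0.35234938]
[256.73563218  78.91570881] 261 [622.22864512 -29.65415533 162.        ]
[257.95409296 212.49311939] [258.26717834  77.91726563]
```

The wrench is seated, straight, at a yaw of about -1.5°. I move the shut fingers beside the grip on its counter-clockwise side and lower them.

>>> step_arm:
  plan:
    - [[40, -10, 0, 0, -1], [80, -20, 0, 0, -1], [120, -30, 0, 0, -1], [150, -38, 0, 0, -1], [161, -38, 0, 0, -1], [161, -38, 15, 0, -1], [161, -38, 30, 0, -1], [161, -38, 45, 0, -1]]

```text
t: 12.87
eef_pos: [680.3, 6.2, 159.9]
tcp_rot: [-3.142, 0.002, -0.032]
ft_force: [0.5, -0.3, -0.4]
opening: 0.001
grip_force: 0.0
```

>>> step_arm:
  plan:
    - [[0, 0, 10, 0, -1], [0, 0, 22, 0, -1], [0, 0, 34, 0, -1], [0, 0, 42, 0, -1], [0, 0, 44, 0, -1], [0, 0, 44, 0, -1]]

```text
t: 13.37
eef_pos: [680.6, 6.0, 117.6]
tcp_rot: [3.142, 0.001, -0.033]
ft_force: [-0.6, 0.6, -0.2]
opening: 0.006
grip_force: 0.0
```

```bash
cat > push.py <<'E'
import sys
from h import *
# rows (tool-axis shifts from the present pose) that push the handle along the arc: python3 push.py psi1 psi2 ...
S=np.array([505.,-27.])
s=env.state();p=np.array(s["eef_pos"]);y=s["tcp_rot"][2]
R=np.array([[np.cos(y),np.sin(y)],[np.sin(y),-np.cos(y)]])
for q in sys.argv[1:]:
    a=np.radians(float(q));e=np.array([np.cos(a),np.sin(a)]);n=np.array([-e[1],e[0]])
    d=S+172*e+23*n-p[:2]; print((R@d).round(1),"z",round(p[2]-118,1),"turn",round(np.degrees(y)-max(float(q),-55),1))
d=p[:2]-S;r=np.hypot(*d);print("t",s["t"],"now psi",np.degrees(np.arctan2(d[1],d[0])-np.arcsin(23/r)).round(1),"r",r.round(),"F",np.array(s["ft_force"]).round(1))
E
python3 push.py 0 -5 -10 -15 -20
```

```text
[-3.3 10.1] z -0.4 turn -1.9
[-1.4 25.1] z -0.4 turn 3.1
[-0.9 40.3] z -0.4 turn 8.1
[-1.7 55.4] z -0.4 turn 13.1
[-3.8 70.4] z -0.4 turn 18.1
t 13.3667 now psi 3.2 r 179.0 F [-0.6  0.6 -0.2]
```

>>> step_arm:
  plan:
    - [[-2, 8, 0, 0, -1], [-2, 16, 0, 2, -1], [-1, 24, 0, 3, -1], [-1, 30, 0, 5, -1], [-1, 36, 0, 7, -1], [-1, 42, 0, 9, -1], [-1, 48, 0, 11, -1], [-2, 54, 0, 13, -1]]

```text
t: 14.03
eef_pos: [677.4, -49.0, 118.8]
tcp_rot: [-3.141, -0.001, -0.263]
ft_force: [1.9, 1.0, 0.8]
opening: 0.007
grip_force: 0.8
```

```bash
python3 push.py -16 -18 -20 -22 -24; python3 - <<'E'
from t import *
c=env.get_calibration("wrist");a=env.read_camera("wrist");cv2.imwrite("pics/p1.png",a)
p,n=red(a,(150,360,0,383));q=onz(c,*p,162);print(p,n,q,np.degrees(np.arctan2(q[1]+27,q[0]-505)),np.hypot(q[1]+27,q[0]-505))
E
```

```text
[0.2 3.4] z 0.8 turn 0.9
[0.8 9.4] z 0.8 turn 2.9
[ 1.2 15.4] z 0.8 turn 4.9
[ 1.4 21.5] z 0.8 turn 6.9
[ 1.3 27.5] z 0.8 turn 8.9
t 14.0333 now psi -14.9 r 174.0 F [1.9 1.  0.8]Traceback (most recent call last):
  File "<stdin>", line 3, in <module>
  File "t.py", line 6, in red
    i=max(k,key=lambda i:st[i,4]);return ce[i],st[i,4]
ValueError: max() iterable argument is empty
```

>>> step_arm:
  plan:
    - [[0, 4, 0, 1, -1], [1, 9, 0, 3, -1], [1, 15, 0, 5, -1], [1, 15, 0, 5, -1]]

```text
t: 14.42
eef_pos: [674.2, -63.7, 118.6]
tcp_rot: [3.142, -0.001, -0.349]
ft_force: [0.6, 0.8, 0.5]
opening: 0.003
grip_force: 0.2
```

```bash
python3 push.py -22 -24 -26; python3 - <<'E'
from t import *
for n in("scene","top"):
    a=env.read_camera(n);cv2.imwrite(f"pics/p_{n}.png",a)
    for yw in(-1,-20,-30):
        P=[505+118*np.cos(np.radians(yw)),-27+118*np.sin(np.radians(yw)),162];print(n,yw,proj(n,P).round(1))
    h=cv2.cvtColor(a,cv2.COLOR_BGR2HSV);u,v=proj(n,[616,-67,162]).astype(int)
    m=(((h[...,0]<10)|(h[...,0]>170))&(h[...,1]>70)).astype(np.uint8)
    k,l,st,ce=cv2.connectedComponentsWithStats(m)
    for i in range(1,k):
        if np.hypot(*(ce[i]-[u,v]))<40 and st[i,4]>2: print("red",ce[i].round(1),st[i,4],onz(n,*ce[i],162).round(1))
E
```

```text
[1.2 6.4] z 0.6 turn 2.0
[ 1.7 12.4] z 0.6 turn 4.0
[ 2.  18.5] z 0.6 turn 6.0
t 14.4167 now psi -19.9 r 173.0 F [0.6 0.8 0.5]
scene -1 [254.9 171.3]
scene -20 [264.7 166.7]
scene -30 [270.9 165.1]
red [262.6 166. ] 24 [622.8 -66.2 162. ]
top -1 [261.5 193. ]
top -20 [273.1 195.1]
top -30 [278.7 197.7]
```

```bash
cat > look.py <<'E'
from t import *
a=env.read_camera("scene");u,v=proj("scene",[605,-90,162]).astype(int)
h=cv2.cvtColor(a,cv2.COLOR_BGR2HSV);m=(((h[...,0]<10)|(h[...,0]>170))&(h[...,1]>70)).astype(np.uint8)
k,l,st,ce=cv2.connectedComponentsWithStats(m)
for i in range(1,k):
    if np.hypot(*(ce[i]-[u,v]))<45 and st[i,4]>5:
        q=onz("scene",*ce[i],162);print("band",ce[i].round(1),st[i,4],q.round(1),"ang",np.degrees(np.arctan2(q[1]+27,q[0]-505)).round(1),"r",np.hypot(q[1]+27,q[0]-505).round())
E
echo
```

>>> step_arm:
  plan:
    - [[1, 5, 0, 2, -1], [2, 10, 0, 3, -1], [2, 10, 0, 3, -1]]

```text
t: 14.77
eef_pos: [672.4, -73.2, 118.2]
tcp_rot: [3.141, 0.0, -0.4]
ft_force: [-0.8, 1.6, 0.1]
opening: 0.005
grip_force: 0.4
```

```bash
python3 push.py -24 -26 -28; python3 look.py
```

```text
[0.2 2.9] z 0.2 turn 1.1
[0.8 8.9] z 0.2 turn 3.1
[ 1.2 15. ] z 0.2 turn 5.1
t 14.7667 now psi -23.0 r 174.0 F [-0.8  1.6  0.1]
band [264.4 165.3] 24 [620.9 -72.8 162. ] ang -21.5 r 125.0
```

>>> step_arm:
  plan:
    - [[0.5, 5, 0, 2, -1], [1, 10, 0, 3, -1], [1, 10, 0, 3, -1]]

```text
t: 15.07
eef_pos: [669.4, -82.9, 118.2]
tcp_rot: [3.141, 0.0, -0.452]
ft_force: [0.0, 1.2, -0.6]
opening: 0.001
grip_force: 0.4
```

>>> step_arm:
  plan:
    - [[0.5, 5, 0, 2, -1], [1, 10, 0, 3, -1], [1, 10, 0, 3, -1]]

```text
t: 15.32
eef_pos: [665.9, -92.4, 118.2]
tcp_rot: [3.141, 0.0, -0.504]
ft_force: [-0.0, 1.3, -0.3]
opening: 0.005
grip_force: 0.3
```

```bash
python3 push.py -30 -32 -34; python3 look.py
```

```text
[-0.   0.8] z 0.2 turn 1.1
[0.5 6.9] z 0.2 turn 3.1
[ 0.9 12.9] z 0.2 turn 5.1
t 15.3167 now psi -29.7 r 174.0 F [-0.   1.3 -0.3]
band [268.2 164.2] 21 [615.9 -84.7 162. ] ang -27.5 r 125.0
```

>>> step_arm:
  plan:
    - [[0.5, 5, 0, 2, -1], [1, 10, 0, 3, -1], [1, 10, 0, 3, -1]]

```text
t: 15.62
eef_pos: [661.9, -101.5, 118.2]
tcp_rot: [3.141, 0.0, -0.557]
ft_force: [-0.6, 1.2, 0.6]
opening: 0.003
grip_force: 0.3
```

>>> step_arm:
  plan:
    - [[0.5, 5, 0, 2, -1], [1, 10, 0, 4, -1], [1, 10, 0, 4, -1]]

```text
t: 15.87
eef_pos: [657.6, -110.5, 118.2]
tcp_rot: [3.141, 0.0, -0.627]
ft_force: [-0.0, 2.1, 0.6]
opening: 0.006
grip_force: 0.3
```

```bash
python3 push.py -37 -39 -41; python3 look.py
```

```text
[-0.1  2.1] z 0.2 turn 1.1
[0.5 8.2] z 0.2 turn 3.1
[ 0.8 14.2] z 0.2 turn 5.1
t 15.8667 now psi -36.3 r 174.0 F [-0.   2.1  0.6]
band [272.8 163.5] 16 [607.8 -96.7 162. ] ang -34.1 r 124.0
```

>>> step_arm:
  plan:
    - [[0.5, 5, 0, 2, -1], [0.7, 9, 0, 3, -1], [0.7, 9, 0, 3, -1]]

```text
t: 16.17
eef_pos: [653.0, -118.1, 118.3]
tcp_rot: [3.142, -0.0, -0.678]
ft_force: [0.6, 0.6, -0.7]
opening: 0.006
grip_force: 0.4
```

>>> step_arm:
  plan:
    - [[0.5, 5, 0, 2, -1], [0.7, 9, 0, 3, -1], [0.7, 9, 0, 3, -1]]

```text
t: 16.42
eef_pos: [647.9, -125.6, 118.3]
tcp_rot: [3.141, -0.0, -0.731]
ft_force: [1.5, -0.0, 0.7]
opening: 0.004
grip_force: 0.4
```

>>> step_arm:
  plan:
    - [[0.5, 5, 0, 2, -1], [0.7, 9, 0, 3, -1], [0.7, 9, 0, 3, -1]]

```text
t: 16.67
eef_pos: [642.3, -132.8, 118.3]
tcp_rot: [3.141, -0.0, -0.783]
ft_force: [0.8, 0.4, 0.5]
opening: 0.002
grip_force: 0.4
```

```bash
python3 push.py -46 -48 -50; python3 look.py
```

```text
[0.5 2.3] z 0.3 turn 1.1
[1.1 8.3] z 0.3 turn 3.1
[ 1.5 14.4] z 0.3 turn 5.1
t 16.6667 now psi -45.2 r 173.0 F [0.8 0.4 0.5]
band [278.9 162.3] 16 [ 597.7 -113.7  162. ] ang -43.1 r 127.0
```

>>> step_arm:
  plan:
    - [[0.6, 5, 0, 2, -1], [1, 9, 0, 3, -1], [1, 9, 0, 3, -1]]

```text
t: 16.97
eef_pos: [636.5, -139.7, 118.2]
tcp_rot: [3.141, 0.0, -0.836]
ft_force: [0.7, 0.9, 0.6]
opening: 0.003
grip_force: 0.4
```

>>> step_arm:
  plan:
    - [[0.6, 5, 0, 2, -1], [1, 9, 0, 3, -1], [1, 9, 0, 3, -1]]

```text
t: 17.22
eef_pos: [630.9, -145.9, 118.3]
tcp_rot: [-3.141, 0.0, -0.888]
ft_force: [3.1, 4.6, -0.6]
opening: 0.007
grip_force: 2.7
```

```bash
python3 push.py -52 -54 -56; python3 look.py
```

```text
[0.7 3. ] z 0.3 turn 1.1
[1.3 9. ] z 0.3 turn 3.1
[ 1.6 15.1] z 0.3 turn 4.1
t 17.2167 now psi -51.0 r 173.0 F [ 3.1  4.6 -0.6]
band [283.1 162.2] 15 [ 588.6 -122.1  162. ] ang -48.7 r 127.0
```

Force is up to 5.5 N: the screw is hard against the mould. Now small pushes.

>>> step_arm:
  plan:
    - [[0.3, 2, 0, 0.5, -1], [0.6, 4, 0, 1, -1]]

```text
t: 17.43
eef_pos: [628.6, -148.4, 118.3]
tcp_rot: [-3.14, 0.0, -0.904]
ft_force: [4.4, 4.9, -1.2]
opening: 0.003
grip_force: 3.1
```

>>> step_arm:
  plan:
    - [[0.3, 2, 0, 0.5, -1], [0.6, 4, 0, 1, -1]]

```text
t: 17.6
eef_pos: [625.6, -151.4, 118.2]
tcp_rot: [-3.141, 0.0, -0.922]
ft_force: [2.6, 4.6, 0.1]
opening: 0.004
grip_force: 2.8
```

>>> step_arm:
  plan:
    - [[0.3, 3, 0, 1, -1], [0.6, 6, 0, 1.5, -1]]

```text
t: 17.77
eef_pos: [621.1, -155.5, 118.2]
tcp_rot: [-3.141, 0.001, -0.949]
ft_force: [2.3, 3.8, -1.2]
opening: 0.003
grip_force: 2.2
```

>>> step_arm:
  plan:
    - [[0.3, 3, 0, 1, -1], [0.6, 6, 0, 1.5, -1]]

```text
t: 17.93
eef_pos: [616.2, -159.9, 118.1]
tcp_rot: [3.142, 0.001, -0.975]
ft_force: [1.2, 4.3, -0.4]
opening: 0.005
grip_force: 1.3
```

```bash
python3 push.py -60; python3 look.py
```

```text
[0.8 6.9] z 0.1 turn -0.9
t 17.9333 now psi -57.7 r 173.0 F [ 1.2  4.3 -0.4]
band [287.9 162.1] 14 [ 578.1 -131.7  162. ] ang -55.1 r 128.0
```

>>> step_arm:
  plan:
    - [[0.3, 3, 0, 0.5, -1], [0.6, 6, 0, 1, -1]]

```text
t: 18.15
eef_pos: [611.5, -164.3, 118.2]
tcp_rot: [3.141, -0.0, -0.993]
ft_force: [0.9, 0.4, 0.1]
opening: 0.005
grip_force: 0.3
```

>>> step_arm:
  plan:
    - [[0.3, 2, 0, 0, -1], [0.6, 4, 0, 0, -1]]

```text
t: 18.32
eef_pos: [608.4, -167.3, 118.3]
tcp_rot: [3.141, -0.0, -0.992]
ft_force: [-0.5, 1.2, 0.6]
opening: 0.009
grip_force: 0.0
```

```bash
python3 push.py -62; python3 look.py
```

```text
[-0.6  2.4] z 0.3 turn -1.9
t 18.3167 now psi -61.2 r 174.0 F [-0.5  1.2  0.6]
band [293.4 163.1] 16 [ 562.  -137.3  162. ] ang -62.7 r 124.0
```

The finger load is zero and the band has jumped ahead of the finger, so the knuckle has snapped over. Back off and rise, then look at the head from above.

>>> step_arm:
  plan:
    - [[0, -6, 0, 0, -1], [0, -12, 0, 0, -1], [0, -12, -25, 0, -1], [0, -12, -60, 0, 0], [0, -12, -95, 0, 0.3], [0, -12, -125, 0, 0.3], [0, -12, -140, 0, 0.3], [0, -12, -140, 0, 0.3]]

```text
t: 19.03
eef_pos: [620.5, -160.2, 262.4]
tcp_rot: [-3.138, -0.005, -0.992]
ft_force: [-0.0, -0.0, 0.8]
opening: 0.299
grip_force: 0.0
```

```bash
python3 - <<'E'
from h import *
s=env.state();p=np.array(s["eef_pos"]);y=s["tcp_rot"][2];print(s["t"],p,y,np.array(s["joints"]).round(2))
R=np.array([[np.cos(y),np.sin(y)],[np.sin(y),-np.cos(y)]])
a=np.radians(-49);t=np.array([505,-27])+13.5*np.array([np.cos(a),np.sin(a)])
print((R@(t-p[:2])).round(1),np.degrees(y)+49)
E
```

```text
19.0333 [ 620.46587784 -160.15804145  262.43761089] -0.9920050027046643 [-0.36  0.45  1.42 -0.    1.26  2.21]
[-161.3   22. ] -7.837699910841081
```

>>> step_arm:
  plan:
    - [[-35, 5, 0, -2, 0.3], [-75, 10, 0, -4, 0.3], [-115, 16, 0, -6, 0.3], [-145, 20, 0, -8, 0.3], [-161, 22, 0, -8, 0.3], [-161, 22, 0, -8, 0.3], [-161, 22, 0, -8, 0.3], [-161, 22, 0, -8, 0.3]]

```text
t: 19.7
eef_pos: [513.1, -37.8, 257.8]
tcp_rot: [3.141, -0.0, -0.853]
ft_force: [0.7, -0.1, -0.6]
opening: 0.65
grip_force: 0.0
```

```bash
python3 - <<'E'
from h import *
s=env.state();c=env.get_calibration("wrist");a=env.read_camera("wrist")
print(s["t"],s["eef_pos"],np.degrees(s["tcp_rot"][2]),s["opening"])
cv2.imwrite("pics/bent.png",a)
print(proj(c,[505,-27,176]))
E
```

```text
19.7 [513.13617919 -37.75628708 257.83376304] -48.86953044859618 0.6502630017494511
[256.00247693 195.84229232]
```

View pics/bent.png

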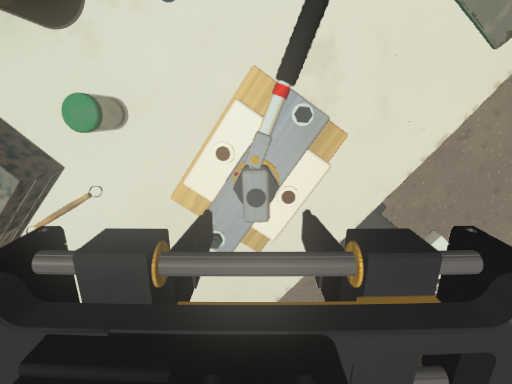

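The view shows the knuckle bent clockwise, with the head block at (256,195) aligned with the tool and the jar undisturbed. I descend and grip as before.

>>> step_arm:
  plan:
    - [[0, 0, 30, 0, 0.3], [0, 0, 65, 0, 0.3], [0, 0, 95, 0, 0.3], [0, 0, 112, 0, 0.3], [0, 0, 122, 0, 0.3], [0, 0, 127, 0, 0.3], [0, 0, 130, 0, 0.3], [0, 0, 130, 0, 0.3]]

```text
t: 20.42
eef_pos: [512.9, -37.7, 128.4]
tcp_rot: [-3.141, -0.0, -0.853]
ft_force: [1.2, 0.4, -0.2]
opening: 0.652
grip_force: 0.0
```

>>> step_arm:
  plan:
    - [[0, 0, 0, 0, -0.2], [0, 0, 0, 0, -1], [0, 0, 0, 0, -1], [0, 0, 0, 0, -1], [0, 0, 0, 0, -1], [0, 0, 0, 0, -1], [0, 0, 0, 0, -1]]

```text
t: 21.0
eef_pos: [513.5, -36.8, 128.8]
tcp_rot: [-3.139, -0.001, -0.853]
ft_force: [4.5, 5.6, 2.8]
opening: 0.312
grip_force: 29.8
```

>>> step_arm:
  plan:
    - [[0, -0.5, 0, 0, -1], [0, -1, 0, 0, -1], [0, -1, 0, 0, -1]]

```text
t: 21.25
eef_pos: [513.6, -36.6, 128.8]
tcp_rot: [-3.141, -0.001, -0.852]
ft_force: [1.2, 2.8, 6.7]
opening: 0.317
grip_force: 29.8
```

>>> step_arm:
  plan:
    - [[0, -1, -3, 0, -1], [0, -1, -8, 0, -1], [0, -1, -14, 0, -1], [0, -1, -20, 0, -1], [0, -1, -27, 0, -1], [0, -1, -38, 0, -1], [0, -1, -50, 0, -1], [0, -1, -60, 0, -1]]

```text
t: 21.92
eef_pos: [514.0, -36.2, 190.0]
tcp_rot: [-3.141, -0.001, -0.853]
ft_force: [0.6, -0.2, -4.0]
opening: 0.313
grip_force: 29.9
```

```bash
python3 - <<'E'
from h import *
s=env.state();p=np.array(s["eef_pos"]);y=s["tcp_rot"][2];print(s["t"],p,y,s["ft_force"],s["opening"],np.array(s["joints"]).round(2))
R=np.array([[np.cos(y),np.sin(y)],[np.sin(y),-np.cos(y)]])
for k in(.33,.66,1): print((R@(np.array([490,-315])-p[:2])*k).round(1),"turn to +8:",np.degrees(y)-8)
E
```

```text
21.9167 [514.032484   -36.21693876 190.00329624] -0.8531545505991494 [ 0.63451813 -0.23625033 -4.01199599] 0.31253386877527223 [-0.2   0.33  1.82 -0.    0.99  2.23]
[64.1 66.5] turn to +8: -56.8821550217117
[128.2 132.9] turn to +8: -56.8821550217117
[194.2 201.4] turn to +8: -56.8821550217117
```

>>> step_arm:
  plan:
    - [[15, 16, 0, -4, -1], [40, 42, 0, -10, -1], [68, 71, 0, -17, -1], [98, 102, 0, -24, -1], [128, 133, 0, -31, -1], [156, 162, 0, -38, -1], [180, 187, 0, -45, -1], [194, 201, 0, -51, -1]]

```text
t: 22.58
eef_pos: [489.4, -317.8, 189.2]
tcp_rot: [3.14, -0.001, 0.034]
ft_force: [0.8, 0.2, -4.4]
opening: 0.316
grip_force: 29.9
```

>>> step_arm:
  plan:
    - [[0, 0, 0, -6, -1], [0, 0, 20, -6, -1], [0, 0, 50, -6, -1], [0, 0, 85, -6, -1], [0, 0, 120, -6, -1], [0, 0, 145, -6, -1], [0, 0, 160, -6, -1], [0, 0, 165, -6, -1]]

```text
t: 23.25
eef_pos: [489.3, -314.0, 21.4]
tcp_rot: [-3.139, 0.002, 0.134]
ft_force: [0.2, 0.1, -4.3]
opening: 0.313
grip_force: 29.9
```

>>> step_arm:
  plan:
    - [[0, 0, 4, 0, -1], [0, 0, 8, 0, -1], [0, 0, 11, 0, -1], [0, 0, 13, 0, -1], [0, 0, 14, 0, -1], [0, 0, 14, 0, -1]]

```text
t: 23.75
eef_pos: [490.2, -314.5, 9.6]
tcp_rot: [3.141, -0.0, 0.134]
ft_force: [-0.3, -0.7, -3.9]
opening: 0.315
grip_force: 29.9
```

>>> step_arm:
  plan:
    - [[0, 0, 1, 0, -1], [0, 0, 2, 0, -1], [0, 0, 2.5, 0, -1], [0, 0, 2.5, 0, -1]]

```text
t: 24.08
eef_pos: [490.4, -314.5, 7.2]
tcp_rot: [3.141, -0.001, 0.134]
ft_force: [0.9, 1.8, 2.9]
opening: 0.314
grip_force: 29.9
```

The rim touches the bench (+7 N shift). Release and rise straight up.

>>> step_arm:
  plan:
    - [[0, 0, 0, 0, -1], [0, 0, 0, 0, 0.3], [0, 0, 0, 0, 0.3], [0, 0, 0, 0, 0.3], [0, 0, 0, 0, 0.3], [0, 0, 0, 0, 0.3], [0, 0, 0, 0, 0.3], [0, 0, 0, 0, 0.3]]

```text
t: 24.75
eef_pos: [490.1, -314.5, 6.7]
tcp_rot: [3.142, 0.0, 0.134]
ft_force: [-0.5, -0.0, 0.5]
opening: 0.646
grip_force: 0.0
```

>>> step_arm:
  plan:
    - [[0, 0, -5, 0, 0.3], [0, 0, -20, 0, 0.3], [0, 0, -45, 0, 0.3], [0, 0, -80, 0, 0.3], [0, 0, -120, 0, 0.3], [0, 0, -150, 0, 0.3], [0, 0, -160, 0, 0.3], [0, 0, -160, 0, 0.3]]

```text
t: 25.42
eef_pos: [490.9, -315.0, 169.8]
tcp_rot: [3.138, -0.004, 0.134]
ft_force: [-0.3, -0.3, -0.2]
opening: 0.65
grip_force: 0.0
```

```bash
python3 - <<'E'
from h import *
s=env.state();print(s["t"],s["eef_pos"],s["ft_force"],s["opening"])
a=env.read_camera("wrist")[:260];b=env.read_camera("scene")[100:300,150:430]
cv2.imwrite("pics/end.png",np.hstack([cv2.resize(a,(400,300)),cv2.resize(b,(400,300))]))
E
```

```text
25.4167 [ 490.93144623 -315.04888309  169.76865752] [-0.26658565 -0.26555023 -0.19321387] 0.6502387029623328
```

View pics/end.png

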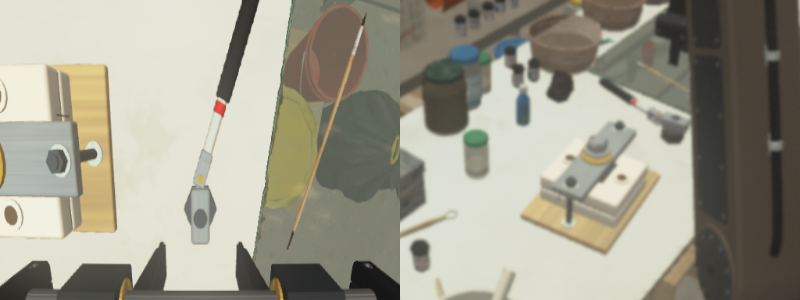

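The wrench stands upright on the bench, still bent and clear of the clamp. The bottle and the small jar stand where they were, and the screw is free.

```bash
python3 -c "
from cell import env
print(env.job_done())"
```

```text
the job is handed in; nothing more can be done
None
```

I tightened the screw until the knuckle broke over, stood the bent wrench upright on the bench about 29 cm from the screw, and handed the job in at about 25 s; I did not check the bush mark after tightening, and no verdict came back.

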